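Strip a blender jar: hang its lid to dry, then undo the blade cap and hold it

TASK

Strip the glass blender jar for washing: first hang its lid by the feed hole on a free peg of the drying rack, lowered right down and let go, not dropped. Then unscrew the blade cap from the glass jar, which stands upside down (nobody remembers which way it is threaded, so find out by feel), lift it straight up by about ten centimetres, and finish while still holding it there, upright above the jar, for me to take. Leave everything else as it stands.

Things in the scene. Friction and masses are not known exactly. Their poses are not given: they have to be found in the camera images.
- lid: White plastic lid of the glass jar, flat on the counter, right way up: disc 112 mm across, 8 mm thick, with a raised collar round the feed hole in its middle: 56 mm across outside, 44 mm inside, top 30 mm above the underside. The hole goes right through. About 90 g. Grip it across the collar from above. Origin: centre of the underside, z up; yaw does not matter.
- rack: Grey bottle drying rack, fixed: tray 140 by 370 mm (long along its y), top 12 mm above the counter, with three upright white pegs 120 mm apart along y, 58 mm tall above the tray, 26 mm across at the foot, 18 mm near the rounded top. A tumbler stands over the +y end peg (leftmost from the robot); two are free. Origin: centre of the underside.
- peg_1 (a point): Foot of the free peg at the rack's -y end, on its axis at the tray's top. A lid fully down lies flat on the tray, with its origin at this height.
- peg_2 (a point): Foot of the middle peg (free), on its axis at the tray's top.
- peg_3 (a point): Foot of the +y end peg (taken by the tumbler), on its axis at the tray's top.
- jar: Glass blender jar with a white side handle, heavy, upside down on a grey mat, does not shift. 120 mm across at the mat, narrowing to a white foot 100 mm across, whose flat top, 182 mm above the origin, carries the blade cap. Handle along +x, out to 106 mm. Beside it a slim steel jar without handle has a similar cap: not that one. Origin: on the axis, underside; z up.
- blade_cap: Black blade cap on the glass jar's foot, about 170 g: skirt 69 mm across, 16 mm high; above it a ribbed round grip 58 mm across up to 40 mm; then a drive star 38 mm across up to 52 mm. Blades hang 29 mm below the origin, inside a neck 14 mm high: lift it straight up for the first 45 mm. Origin: on the axis at the skirt's underside; z up.
- cap_grip (a point): Top of the blade cap's ribbed grip, on the axis, 40 mm above the cap's origin. Coarse three-start thread, hand unknown, differs between starts; tight at first. The tightening way it stops dead within 0.1 rad; the loosening way it turns freely (under 0.25 N m), without rising, and lifts off once turned 1.1 to 1.6 rad. Before that it lifts 1 to 4 mm and catches.
- tumbler: Bystander: green glass tumbler upside down on the rack's end peg, 68 mm across at the tray, 105 mm high. Origin at its underside.
- feed_plug: Bystander: small clear plastic feed cup, 42 mm across, 34 mm high, on the counter. Origin at its underside.
- mug: Bystander: white mug, 80 mm across, 90 mm high, behind. Origin at its underside.
- oat_pot: Bystander: clear pot with orange lid, 96 mm across, 66 mm high. Origin at its underside.
- spoon: Bystander: spoon lying on the counter.
- sugar_pot: Bystander: white sugar pot with steel lid, 72 mm across, 100 mm high. Origin at its underside.
Mind the look-alikes: they are no part of the job. There is more than one size of the lid; the job needs the smallest. Leave any pink look-alike of the blade_cap alone.

How it is judged:
By the outcome, as a careful person would: the job done as asked, in the order asked, and still so for the second after the job is handed in, while the arm keeps its last pose, push and grip.
It also fails if it takes over 54 s, if anything falls off the work surface, if the arm or the gripper's body presses on something with over 40 N, if the wrist force passes 120 N, or if a joint passes its speed limit or range.

ROBOT

A 6-joint arm with a two-finger parallel gripper is mounted at the origin on the work surface. World frame = base frame: x ahead of the robot, y to its left, z up, the work surface at z = 0. Lengths are in m, angles in rad, forces in N, time in s.
With the tool pointing down it reaches from about 0.225 to 0.725 m from the base axis. Payload 3.1 kg.
Tool frame: the origin (TCP) lies midway between the tips of the shut fingers; the grasp point (between the pads) lies 19 mm behind it (manip.grip_depth is the distance from the TCP to the grasp point, in m); z points along the fingers, y is the line along which they close (so a half turn about z gives the same grasp; the last joint's range is limited). The gripper opens to 85 mm and grips with 20 to 120 N. Pads are 22 mm wide; open, the fingers measure 114 mm over their backs; the gripper's body (76 mm by 85 mm) begins 54 mm behind the grasp point. The pads swing forward as they close: fully open they stand 13 mm farther back than shut.
Start: joints at [1.122, 0.048, 0.099, 1.622, 0, 1.443], TCP at [0.166, 0.498, 0.211] pointing down, gripper open.
Joint ranges: [-2.91, 2.91], [-0.99, 1.94], [-1.21, 1.42], [-2.12, 2.29], [-1.49, 1.47], [-3.14, 3.14]. Speed limits (rad/s): [2.79, 2.79, 3.14, 3.14, 3.14, 3.14].

INTERFACE

Orientations are given as a 3x3 rotation matrix whose columns are the frame's x, y, z axes.
In Python, from workcell import manip gives the robot as it stands.
- The arm moves only by the tool arm_command, never from a script. Its argument "moves" is a list of rows, each a list of 3 entries, a list of its own where there are three numbers: the finger opening in cm, from 0 to 8.54, then the shift along the tool's x, y, z in cm, then the turn about the tool's z in degrees. A call has exactly 8 rows; each row is the pose to reach, as a shift and turn from the pose commanded when the call began, along the tool's axes at that moment; what a row does not reach only later rows make up. A row lasts 1/12 s, in which the tool goes at most 41.7 mm and 7.16 degrees, less where a joint would pass 70% of its speed; a pose out of reach is approached as far as the arm can. A call with a gripper value outside its range is refused whole. The fingers move at their own pace and stop on an object; "newtons" is the grip in N (left out, the last holds). Time passes only in rows, so rows that repeat a pose let the fingers close, or fill a call up. It gives the time, the measured TCP pose, the force, the opening and the grip force at its end, in the units of the state.
- manip.observe(): the state, without advancing time (a new reading comes with each control period).
- manip.capture(name): name is "side" or "top" or "wrist"; returns a dict with "frame" (420x560x3 uint8, red, green, blue), "fx", "fy", "cx", "cy" (pixels), "pose" (4x4, takes a point from camera to world coordinates). Camera axes: x right, y up, looking along -z (the intrinsics and any distortion apply to the point x, -y, -z); pixel columns grow to the right and rows downward; lengths in m; the calibration is good to about 2 mm. A picture is of the moment at which its call begins. There is no depth.
- manip.close_job(): hands the job in; it is judged then, once.
The state is a dict: "clock": time; "q": joint angles; "joint_vel": joint speeds; "effort": joint torques, N m; "ee_pos": TCP position; "tcp_rot": TCP orientation; "force": force on the tool from outside, world axes, zero at the start; "moment": the same for the moment, N m; "gripper_width": finger opening in m; "grip_force": force on a finger pad.
Only numpy, scipy, OpenCV 4.12 (cv2) and the standard library are available. Lean on these libraries where they do the work, as an engineer would, in place of code of your own. Each camera call takes 0.05 s, during which the arm holds its last target. There are 200 camera calls.

## Working session

There is one attempt and no reset: what is moved stays moved. The work goes in short steps, Python scripts to look and compute and a tool call to move; the robot and the scene stay as the last step left them, time stands still between calls to the robot, and variables do not carry over. Pictures are saved under pics/ and viewed, at most 13 in all, crops included, and the job is handed in when it is done.

Besides the shell and the picture viewer there is one more tool, called after ">>>" as name(argument=value, ...), one argument or row to a line, values as JSON. arm_command: Moves the arm, as the interface text tells. Its arguments: {"type":"object","properties":{"moves":{"type":"array"},"newtons":{"type":"number"}},"required":["moves"]}

```bash
mkdir -p pics; ls
python3 - <<'E'
from workcell import manip
import cv2,pickle
d={}
for n in("side","top"):
    c=manip.capture(n); d[n]=c; cv2.imwrite(f"pics/{n}0.png",cv2.resize(c["frame"][:,:,::-1],(800,600),interpolation=cv2.INTER_CUBIC))
    print(n,{k:c[k] for k in c if k!="frame"})
pickle.dump(d,open("c0.pkl","wb"))
print(manip.observe(),manip.grip_depth)
E
```

```text
pics
side {'fx': 455.29059986041227, 'fy': 455.29059986041227, 'cx': 275.15344543958383, 'cy': 209.7321286752696, 'pose': array([[-0.97969023,  0.16043607, -0.12028016,  0.36159544],
       [-0.20031799, -0.75636908,  0.62271865,  0.79127979],
       [ 0.00893034,  0.63416566,  0.77314563,  1.17244507],
       [ 0.        ,  0.        ,  0.        ,  1.        ]])}
top {'fx': 534.5463451884955, 'fy': 534.5463451884955, 'cx': 277.6660139272581, 'cy': 214.63797662584952, 'pose': array([[-0.01438215,  0.98747906, -0.15709315,  0.2770648 ],
       [-0.99987101, -0.01532656, -0.00480205, -0.00383932],
       [-0.00714962,  0.15700382,  0.98757212,  1.75679581],
       [ 0.        ,  0.        ,  0.        ,  1.        ]])}
{'clock': 0.1, 'q': array([ 1.12217462e+00,  4.86900071e-02,  9.77289749e-02,  1.62202876e+00,
       -1.78428224e-05,  1.44302513e+00]), 'joint_vel': array([ 0.00190165, -0.00115947,  0.00436735,  0.00078818,  0.00029257,
       -0.00075708]), 'effort': array([ 2.00800299e-03, -3.39850545e+01,  3.20936143e+01,  1.58380374e-02,
       -2.05746992e-04,  3.70713934e-06]), 'ee_pos': array([0.16530443, 0.49764561, 0.20971456]), 'tcp_rot': array([[-9.48967417e-01,  3.15372742e-01, -9.35281715e-04],
       [ 3.15374021e-01,  9.48965379e-01, -1.98415204e-03],
       [ 2.61802496e-04, -2.17785919e-03, -9.99997594e-01]]), 'force': array([-0.51392949, -0.17494587, -0.55934775]), 'moment': array([ 0.03943045, -0.00315187, -0.04241316]), 'grip_force': 0.0, 'gripper_width': 0.08544966242525914} 0.0187
```

View pics/top0.png

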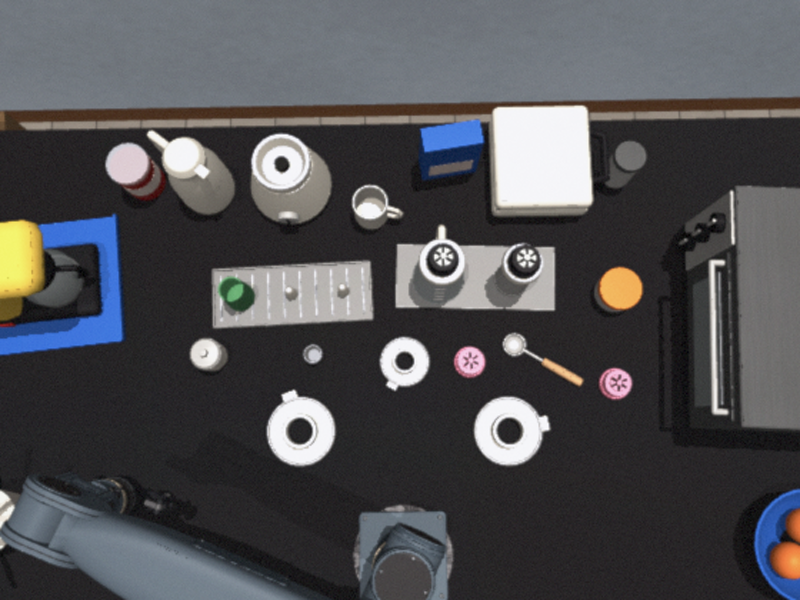

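View pics/side0.png

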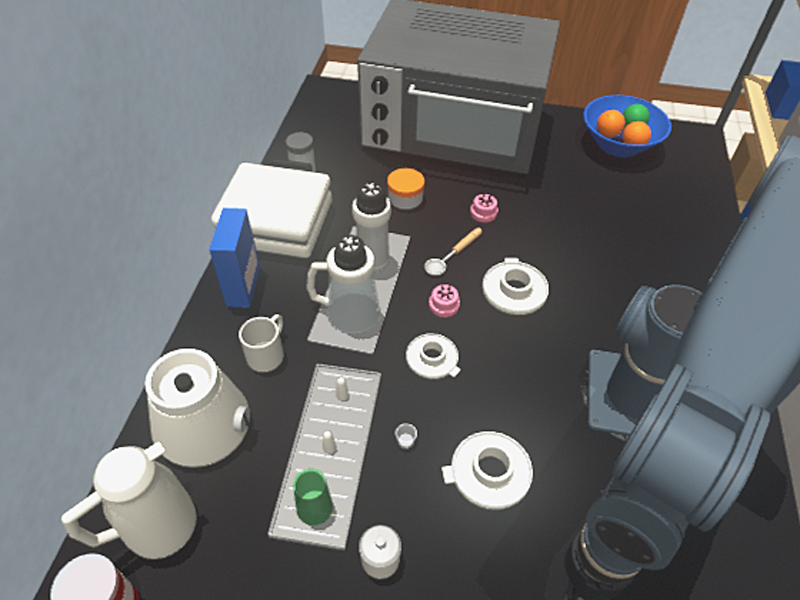

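Top view (800x600 px): small lid's collar is at (405,361), glass jar's cap at (443,257), and free pegs at (343,290) and (291,292). In the side view these are at (433,351), (350,244), (341,379) and (328,434).

```bash
cat > h.py <<'E'
import numpy as np
from workcell import manip
def ray(c,u,v):
    P=c["pose"]; d=P[:3,:3]@np.array([(u-c["cx"])/c["fx"],-(v-c["cy"])/c["fy"],-1]); return P[:3,3],d
def atz(c,u,v,z):
    o,d=ray(c,u,v); return o+d*(z-o[2])/d[2]
def totool(p,o=None):
    "shift in tool axes (cm) from the current TCP to world p"
    o=o or manip.observe(); return np.round(100*o["tcp_rot"].T@(np.array(p)-o["ee_pos"]),2)
E
python3 - <<'E'
from h import *
import pickle
d=pickle.load(open("c0.pkl","rb")); s=.7
for n,a,b,z in [("lid",(405,361),(433,351),.03),("cap",(443,257),(350,244),.236),("peg1",(343,289),(341,378),.069),("peg2",(291,291),(328,433),.069)]:
    print(n,atz(d["top"],a[0]*s,a[1]*s,z).round(4),atz(d["side"],b[0]*s,b[1]*s,z).round(4))
p=atz(d["top"],405*s,361*s,.03); print(totool([p[0],p[1],.16]))
E
```

```text
lid [ 0.4268 -0.0125  0.03  ] [ 0.4275 -0.0076  0.03  ]
cap [ 0.6198 -0.0923  0.236 ] [ 0.6204 -0.0861  0.236 ]
peg1 [0.5875 0.1244 0.069 ] [0.5944 0.1223 0.069 ]
peg2 [0.5848 0.2413 0.069 ] [0.5879 0.245  0.069 ]
[-40.91 -40.15   5.05]
```

>>> arm_command(
  moves=[
    [8.5,[-40.9,-40.1,5],0],
    [8.5,[-40.9,-40.1,5],0],
    [8.5,[-40.9,-40.1,5],0],
    [8.5,[-40.9,-40.1,5],0],
    [8.5,[-40.9,-40.1,5],0],
    [8.5,[-40.9,-40.1,5],0],
    [8.5,[-40.9,-40.1,5],0],
    [8.5,[-40.9,-40.1,5],0],
  ],
  newtons=40,
)

```text
clock: 0.77
ee_pos: [0.3173, 0.201, 0.1813]
tcp_rot: [[-0.949, 0.315, -0.0], [0.315, 0.949, -0.0], [0.0, -0.0, -1.0]]
force: [0.8, 0.8, 0.3]
gripper_width: 0.085
grip_force: 0.0
```

>>> arm_command(
  moves=[
    [8.5,[-17.2,-16.8,2],0],
    [8.5,[-17.2,-16.8,2],0],
    [8.5,[-17.2,-16.8,2],0],
    [8.5,[-17.2,-16.8,2],0],
    [8.5,[-17.2,-16.8,2],0],
    [8.5,[-17.2,-16.8,2],0],
    [8.5,[-17.2,-16.8,2],0],
    [8.5,[-17.2,-16.8,2],0],
  ],
)

```text
clock: 1.43
ee_pos: [0.4271, -0.0121, 0.1608]
tcp_rot: [[-0.948, 0.319, -0.002], [0.319, 0.948, 0.001], [0.003, 0.0, -1.0]]
force: [0.4, 0.8, -0.3]
gripper_width: 0.0846
grip_force: 0.0
```

Run:
```python
from h import *
import cv2,pickle
c=manip.capture("wrist"); cv2.imwrite("pics/w1.png",c["frame"][:,:,::-1]); pickle.dump(c,open("w1.pkl","wb"))
o=manip.observe(); print(o["ee_pos"],o["q"],totool([.427,-.0100,.1]))
print(c["fx"],c["cx"],c["cy"],c["pose"])
```

```text
[ 0.42683352 -0.01096321  0.16117049] [-1.83468221e-01 -2.11927006e-01 -2.42955090e-01  1.54201638e+00
  5.73506732e-04  1.39018243e-01] [0.   0.1  6.12]
340.4263947747826 279.2538499240454 208.2245280157728 [[ 3.19431153e-01 -9.03276807e-01 -2.86451999e-01  3.53252612e-01]
 [ 9.47609139e-01  3.04227892e-01  9.73771559e-02  1.41445654e-02]
 [-8.11838865e-04 -3.02549829e-01  9.53133224e-01  3.23254028e-01]
 [ 0.00000000e+00  0.00000000e+00  0.00000000e+00  1.00000000e+00]]
```

View pics/w1.png

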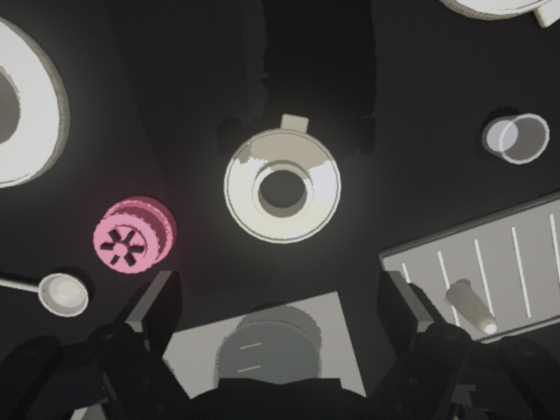

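The wrist view shows the disc centred near (282.5,185), the collar's top near (283,191), and peg 1's tip near (487,326).

Run:
```python
from h import *
import pickle
c=pickle.load(open("w1.pkl","rb"))
print(atz(c,283,191,.03),atz(c,282.5,185,.007),atz(c,487,326,.068))
```

```text
[ 0.42721762 -0.00752325  0.03      ] [ 0.42725925 -0.00780533  0.007     ] [0.59194899 0.12709097 0.068     ]
```

>>> arm_command(
  moves=[
    [8.5,[0.1,0.3,3],0],
    [8.5,[0.1,0.3,6],0],
    [8.5,[0.1,0.3,9],0],
    [8.5,[0.1,0.3,12],0],
    [8.5,[0.1,0.3,14],0],
    [8.5,[0.1,0.3,15],0],
    [8.5,[0.1,0.3,15.3],0],
    [7,[0.1,0.3,15.3],0],
  ],
)

```text
clock: 2.15
ee_pos: [0.427, -0.0067, 0.0087]
tcp_rot: [[-0.95, 0.314, -0.001], [0.314, 0.95, 0.0], [0.001, 0.0, -1.0]]
force: [0.4, -0.2, 0.5]
gripper_width: 0.0748
grip_force: 0.0
```

>>> arm_command(
  moves=[
    [5,[0,0,0],0],
    [5,[0,0,0],0],
    [5,[0,0,0],0],
    [5,[0,0,0],0],
    [5,[0,0,0],0],
    [5,[0,0,0],0],
    [5,[0,0,0],0],
    [5,[0,0,0],0],
  ],
)

```text
clock: 2.82
ee_pos: [0.4275, -0.0077, 0.0089]
tcp_rot: [[-0.949, 0.315, -0.0], [0.315, 0.949, 0.0], [0.0, 0.0, -1.0]]
force: [0.5, 0.1, -0.0]
gripper_width: 0.0503
grip_force: 0.0
```

Run:
```python
from h import *
import cv2,pickle
c=manip.capture("wrist"); cv2.imwrite("pics/w2.png",c["frame"][:,:,::-1])
o=manip.observe(); print(o)
```

```text
{'clock': 2.8667, 'q': array([-1.75182813e-01, -1.53581600e-01, -4.99406455e-01,  1.22510614e+00,
       -1.60458314e-05,  1.45688348e-01]), 'joint_vel': array([-0.00219817,  0.00151985, -0.0002991 ,  0.00091533,  0.00157613,
       -0.00038885]), 'effort': array([-2.82977177e-03, -2.48810130e+01,  3.07612181e+01, -1.14600436e-03,
       -3.21234884e-04,  4.44472994e-05]), 'ee_pos': array([ 0.42746182, -0.00772516,  0.00878312]), 'tcp_rot': array([[-9.48961011e-01,  3.15393375e-01, -1.35400812e-04],
       [ 3.15393376e-01,  9.48961020e-01,  7.67032306e-06],
       [ 1.30909262e-04, -3.54256818e-05, -9.99999991e-01]]), 'force': array([0.49654386, 0.43563179, 0.2782752 ]), 'moment': array([ 0.01953206, -0.03313567,  0.05004611]), 'grip_force': 0.0, 'gripper_width': 0.05006214354425872}
```

View pics/w2.png

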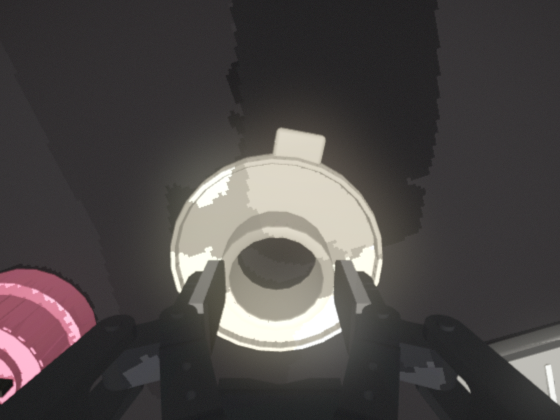

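```bash
cat >> h.py <<'E'
def proj(c,p):
    P=c["pose"]; q=P[:3,:3].T@(np.array(p)-P[:3,3]); return np.array([c["cx"]+c["fx"]*q[0]/-q[2], c["cy"]-c["fy"]*q[1]/-q[2]]).round(1)
E
python3 - <<'E'
from h import *
c=manip.capture("wrist")
o=manip.observe();R=o["tcp_rot"];e=o["ee_pos"]
for n,x,y,z in [("tip+",.011,.025,0),("tip-",.011,-.025,0),("tipb",-.011,.025,0),("tip+ up10",.011,.025,-.01),("tip- up20",.011,-.025,-.02),("tip+ up20",.011,.025,-.02),("up30",.011,.025,-.03)]:
    print(n,proj(c,e+R@np.array([x,y,z])))
L=np.array([.427,-.008,0])
for z in(.008,.03):
  for t in(.022,.028,.056): print(z,t,[proj(c,L+R@np.array([a,b,0])+[0,0,z]) for a,b in[(t,0),(0,t),(-t,0),(0,-t)]])
print(c["pose"][:3,3])
E
```

```text
tip+ [325.6 237.4]
tip- [228.5 237.4]
tipb [323.9 275.6]
tip+ up10 [328.3 245.4]
tip- up20 [222.2 254.3]
tip+ up20 [331.2 254.3]
up30 [334.6 264.4]
0.008 0.022 [array([276.2, 216.2]), array([318.1, 255.7]), array([276.5, 292.3]), array([234.5, 255.7])]
0.008 0.028 [array([276.2, 204.9]), array([329.5, 255.7]), array([276.5, 301.9]), array([223.1, 255.7])]
0.008 0.056 [array([276. , 148.7]), array([382.8, 255.7]), array([276.6, 344.1]), array([170. , 255.7])]
0.03 0.022 [array([275.7, 232.4]), array([323.2, 276.4]), array([276.1, 316.9]), array([228.6, 276.4])]
0.03 0.028 [array([275.7, 219.7]), array([336.2, 276.4]), array([276.1, 327.3]), array([215.7, 276.4])]
0.03 0.056 [array([275.4, 156. ]), array([396.4, 276.4]), array([276.3, 373.3]), array([155.5, 276.4])]
[0.35311557 0.01835403 0.17103117]
```

>>> arm_command(
  moves=[
    [4.5,[0,0,0],0],
    [4.5,[0,0,0],0],
    [4.5,[0,0,0],0],
    [4,[0,0,0],0],
    [4,[0,0,0],0],
    [4,[0,0,0],0],
    [4,[0,0,0],0],
    [4,[0,0,0],0],
  ],
)

```text
clock: 3.58
ee_pos: [0.4275, -0.0077, 0.0088]
tcp_rot: [[-0.949, 0.315, -0.0], [0.315, 0.949, 0.0], [0.0, 0.0, -1.0]]
force: [0.5, -0.1, 0.5]
gripper_width: 0.0398
grip_force: 0.0
```

Run:
```python
from h import *
import cv2,pickle
c=manip.capture("side"); f=c["frame"]; u,v=proj(c,[.427,-.008,.03]).astype(int); print(u,v)
a=cv2.resize(f[v-60:v+60,u-80:u+80,::-1],(800,600),interpolation=cv2.INTER_CUBIC); cv2.imwrite("pics/s3.png",a)
```

```text
303 245
```

View pics/s3.png

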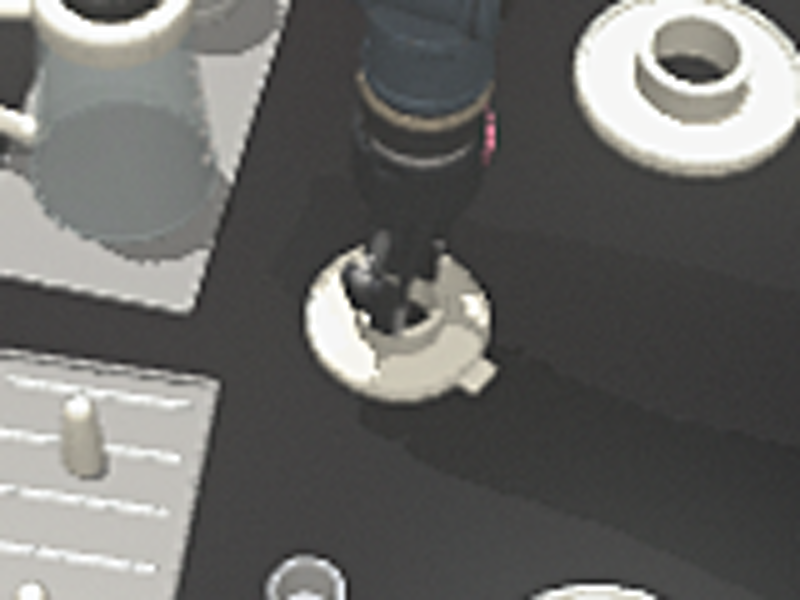

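The fingertips passed over the collar, so they sit about 25 mm higher than the TCP value suggests. I'll lift, open, and go down by feel.

>>> arm_command(
  moves=[
    [4,[0,0,-1.5],0],
    [4,[0,0,-3],0],
    [7.5,[0,0,-3],0],
    [7.5,[0,0,-3],0],
    [7.5,[0,0,-3],0],
    [7.5,[0,0,-3],0],
    [7.5,[0,0,-3],0],
    [7.5,[0,0,-3],0],
  ],
)

```text
clock: 4.3
ee_pos: [0.4268, -0.0076, 0.038]
tcp_rot: [[-0.949, 0.315, -0.002], [0.315, 0.949, 0.0], [0.002, -0.0, -1.0]]
force: [-0.1, -0.1, -0.0]
gripper_width: 0.075
grip_force: 0.0
```

>>> arm_command(
  moves=[
    [7.5,[0,0,1],0],
    [7.5,[0,0,2],0],
    [7.5,[0,0,2.5],0],
    [7.5,[0,0,3],0],
    [7.5,[0,0,3.3],0],
    [7.5,[0,0,3.6],0],
    [7.5,[0,0,3.8],0],
    [7.5,[0,0,3.8],0],
  ],
)

```text
clock: 4.97
ee_pos: [0.4273, -0.0076, 0.0004]
tcp_rot: [[-0.949, 0.315, -0.001], [0.315, 0.949, 0.0], [0.001, -0.0, -1.0]]
force: [0.3, 0.6, -1.4]
gripper_width: 0.0751
grip_force: 0.0
```

Run:
```python
from h import *
import cv2
c=manip.capture("wrist"); a=c["frame"][:,:,::-1]; cv2.imwrite("pics/w4.png",a[120:420])
o=manip.observe(); print(o["ee_pos"],o["force"],o["gripper_width"]); R=o["tcp_rot"];e=o["ee_pos"]
for z in(0,-.01,-.02,-.03): print(z,proj(c,e+R@np.array([.011,.0375,z])))
```

```text
[ 0.42749985 -0.00768379  0.00076767] [ 0.00185681  0.89488447 -0.11171268] 0.07499165884113082
0 [350.1 238.2]
-0.01 [354.2 246.2]
-0.02 [358.7 255.1]
-0.03 [363.9 265.3]
```

View pics/w4.png

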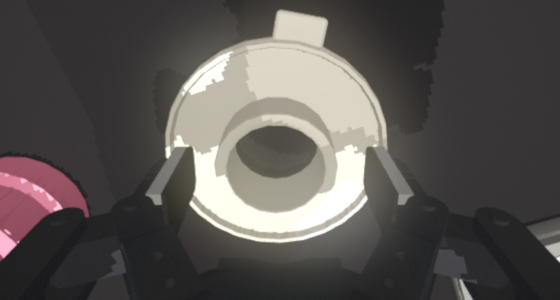

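Tips appear at (190,268) and (367,268), about 3 cm behind the reported TCP. I'll go lower and close.

>>> arm_command(
  moves=[
    [7.5,[0,0,0.4],0],
    [7.5,[0,0,0.8],0],
    [7.5,[0,0,1.1],0],
    [7.5,[0,0,1.3],0],
    [7.5,[0,0,1.4],0],
    [7.5,[0,0,1.5],0],
    [7.5,[0,0,1.5],0],
    [7.5,[0,0,1.5],0],
  ],
)

```text
clock: 5.68
ee_pos: [0.4276, -0.0077, -0.0142]
tcp_rot: [[-0.949, 0.315, 0.0], [0.315, 0.949, -0.0], [-0.0, 0.0, -1.0]]
force: [0.3, 0.3, -0.4]
gripper_width: 0.0747
grip_force: 0.0
```

>>> arm_command(
  moves=[
    [5,[0,0,0],0],
    [5,[0,0,0],0],
    [5,[0,0,0],0],
    [5,[0,0,0],0],
    [5,[0,0,0],0],
    [5,[0,0,0],0],
    [5,[0,0,0],0],
    [5,[0,0,0],0],
  ],
)

```text
clock: 6.35
ee_pos: [0.4282, -0.0079, -0.0135]
tcp_rot: [[-0.949, 0.315, 0.001], [0.315, 0.949, -0.0], [-0.001, 0.0, -1.0]]
force: [-0.1, 0.7, 5.6]
gripper_width: 0.0549
grip_force: 42.8
```

>>> arm_command(
  moves=[
    [5,[0,0,-1],0],
    [5,[0,0,-3],0],
    [5,[0,0,-5],0],
    [5,[0,0,-7],0],
    [5,[0,0,-9],0],
    [5,[0,0,-10.5],0],
    [5,[0,0,-11],0],
    [5,[0,0,-11],0],
  ],
)

```text
clock: 7.02
ee_pos: [0.4283, -0.0078, 0.097]
tcp_rot: [[-0.949, 0.315, 0.002], [0.315, 0.949, -0.0], [-0.002, 0.0, -1.0]]
force: [0.5, -0.9, -2.1]
gripper_width: 0.0547
grip_force: 42.6
```

Run:
```python
from h import *
o=manip.observe(); print(o["ee_pos"],o["force"],o["gripper_width"],o["grip_force"],totool([.591,.1246,.0965]))
```

```text
[ 0.42827313 -0.00778249  0.0970353 ] [ 0.45251193 -0.85588122 -2.09539543] 0.05469555332003757 42.647765669971704 [-11.27  17.69   0.08]
```

>>> arm_command(
  moves=[
    [5,[-1.3,2,0],0],
    [5,[-3.6,5.6,0],0],
    [5,[-5.9,9.2,0],0],
    [5,[-8,12.6,0],0],
    [5,[-10,15.7,0],0],
    [5,[-11,17.2,0],0],
    [5,[-11.3,17.7,0],0],
    [5,[-11.3,17.7,0],0],
  ],
)

```text
clock: 7.68
ee_pos: [0.5898, 0.1254, 0.0932]
tcp_rot: [[-0.949, 0.314, -0.004], [0.314, 0.949, -0.0], [0.004, -0.002, -1.0]]
force: [-0.2, -1.3, -1.0]
gripper_width: 0.0543
grip_force: 42.8
```

Run:
```python
from h import *
import cv2
o=manip.observe(); print(o["ee_pos"],o["gripper_width"])
c=manip.capture("side"); u,v=proj(c,[.591,.1246,.1]).astype(int)
w=manip.capture("wrist")
s=cv2.resize(c["frame"][v-48:v+72,u-60:u+60],(480,480),interpolation=cv2.INTER_CUBIC)
t=manip.capture("top"); a,b=proj(t,[.591,.1246,.1]).astype(int); print(u,v,a,b)
cv2.imwrite("pics/p5.png",np.hstack([s[:,60:420],cv2.resize(w["frame"][120:],(440,480)[:2])])[:,:,::-1])
e=o["ee_pos"]; print(proj(w,[.591,.1246,.07]),proj(w,[.591,.1246,.012]))
```

```text
[0.58978091 0.1254458  0.09321441] 0.054327414816303064
239 259 239 199
[278.6 242.3] [279.  211.8]
```

View pics/p5.png

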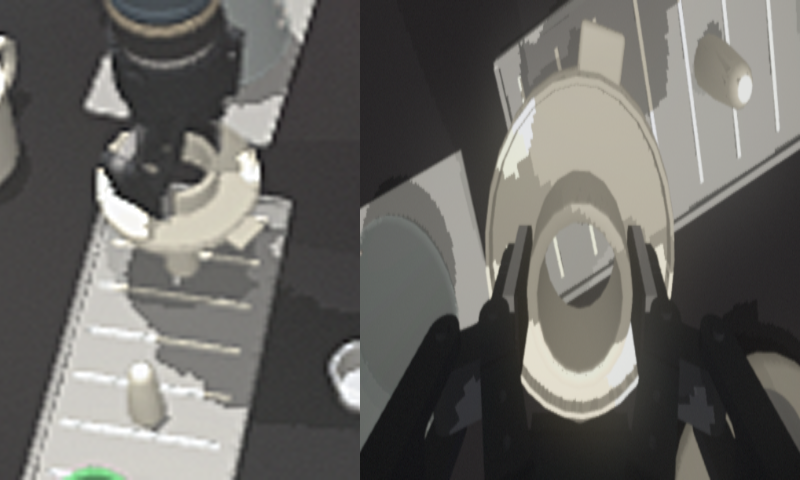

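>>> arm_command(
  moves=[
    [5,[-0.1,0,0.5],0],
    [5,[-0.1,0,2],0],
    [5,[-0.1,0,3.5],0],
    [5,[-0.1,0,5],0],
    [5,[-0.1,0,6.5],0],
    [5,[-0.1,0,7.7],0],
    [5,[-0.1,0,8.5],0],
    [5,[-0.1,0,8.8],0],
  ],
)

```text
clock: 8.5
ee_pos: [0.5898, 0.1237, 0.006]
tcp_rot: [[-0.949, 0.316, -0.003], [0.316, 0.949, -0.0], [0.003, -0.001, -1.0]]
force: [-0.9, -0.3, -1.0]
gripper_width: 0.0545
grip_force: 42.8
```

>>> arm_command(
  moves=[
    [5,[0,0,0.1],0],
    [5,[0,0,0.2],0],
    [5,[0,0,0.3],0],
    [5,[0,0,0.4],0],
    [5,[0,0,0.5],0],
    [5,[0,0,0.6],0],
    [5,[0,0,0.6],0],
    [5,[0,0,0.6],0],
  ],
)

```text
clock: 9.17
ee_pos: [0.5915, 0.1244, 0.0018]
tcp_rot: [[-0.949, 0.315, -0.0], [0.315, 0.949, -0.0], [0.0, -0.0, -1.0]]
force: [-0.9, 0.8, -0.6]
gripper_width: 0.0546
grip_force: 42.8
```

>>> arm_command(
  moves=[
    [5,[0,0,0.1],0],
    [5,[0,0,0.2],0],
    [5,[0,0,0.3],0],
    [5,[0,0,0.35],0],
    [5,[0,0,0.4],0],
    [5,[0,0,0.4],0],
    [5,[0,0,0.4],0],
    [5,[0,0,0.4],0],
  ],
)

```text
clock: 9.83
ee_pos: [0.5916, 0.1244, -0.0014]
tcp_rot: [[-0.949, 0.315, 0.0], [0.315, 0.949, -0.0], [-0.0, 0.0, -1.0]]
force: [-2.8, -1.1, 5.6]
gripper_width: 0.055
grip_force: 43.2
```

Contact at the expected height (the lid is on the tray). I'll release gently and rise.

>>> arm_command(
  moves=[
    [6,[0,0,0],0],
    [6.5,[0,0,0],0],
    [7.5,[0,0,0],0],
    [7.5,[0,0,0],0],
    [7.5,[0,0,0],0],
    [7.5,[0,0,-0.5],0],
    [7.5,[0,0,-2],0],
    [7.5,[0,0,-4],0],
  ],
)

```text
clock: 10.5
ee_pos: [0.5895, 0.1241, 0.0361]
tcp_rot: [[-0.949, 0.315, -0.005], [0.315, 0.949, -0.0], [0.004, -0.002, -1.0]]
force: [1.1, -0.0, 0.1]
gripper_width: 0.0752
grip_force: 0.0
```

>>> arm_command(
  moves=[
    [8.5,[0,0,-4],0],
    [8.5,[0,0,-8],0],
    [8.5,[0,0,-12],0],
    [8.5,[0,0,-16],0],
    [8.5,[0,0,-20],0],
    [8.5,[0,0,-24],0],
    [8.5,[0,0,-25],0],
    [8.5,[0,0,-25],0],
  ],
)

```text
clock: 11.17
ee_pos: [0.5936, 0.1245, 0.2942]
tcp_rot: [[-0.949, 0.315, 0.011], [0.315, 0.949, 0.001], [-0.01, 0.004, -1.0]]
force: [0.7, 0.1, -0.8]
gripper_width: 0.0852
grip_force: 0.0
```

Run:
```python
from h import *
import cv2
o=manip.observe(); print(o["ee_pos"],o["gripper_width"],o["q"])
c=manip.capture("side"); t=manip.capture("top")
u,v=proj(c,[.591,.1246,.03]).astype(int); a,b=proj(c,[.62,-.089,.236]).astype(int)
print(u,v,a,b)
f=lambda im,x,y:cv2.resize(im["frame"][y-60:y+60,x-40:x+40],(400,600),interpolation=cv2.INTER_CUBIC)
cv2.imwrite("pics/p6.png",np.hstack([f(c,u,v),f(c,a,b)])[:,:,::-1])
print(totool([.62,-.0892,.30]))
```

```text
[0.59357749 0.12454975 0.29424576] 0.08521282635735127 [ 9.63015453e-02  3.03340105e-01  5.58488027e-01  1.81498786e+00
 -4.33847260e-06  4.17116704e-01]
240 272 245 170
[ -9.4  -19.39  -1.16]
```

View pics/p6.png

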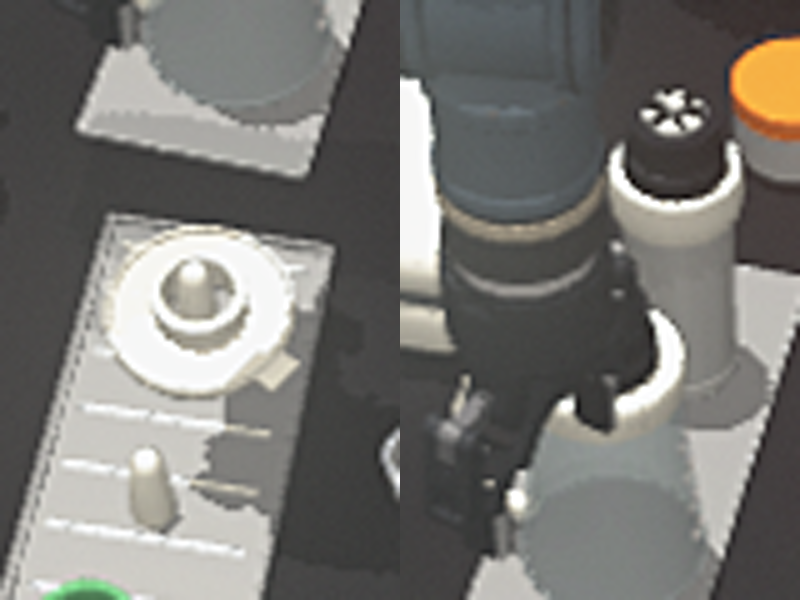

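The lid lies flat over peg 1. Next, the blade cap.

>>> arm_command(
  moves=[
    [8.5,[-1.5,-3,-0.5],0],
    [8.5,[-3,-6.2,-1],0],
    [8.5,[-4.7,-9.7,-1],0],
    [8.5,[-6.5,-13.3,-1],0],
    [8.5,[-8.2,-16.8,-1],0],
    [8.5,[-9.1,-18.7,-1],0],
    [8.5,[-9.4,-19.4,-1],0],
    [8.5,[-9.4,-19.4,-1],0],
  ],
)

```text
clock: 11.93
ee_pos: [0.6187, -0.0913, 0.2947]
tcp_rot: [[-0.948, 0.318, -0.005], [0.318, 0.948, 0.001], [0.005, -0.0, -1.0]]
force: [-0.8, 1.4, 0.4]
gripper_width: 0.0847
grip_force: 0.0
```

Run:
```python
from h import *
import cv2,pickle
c=manip.capture("wrist"); cv2.imwrite("pics/w7.png",c["frame"][:,:,::-1]); pickle.dump(c,open("w7.pkl","wb"))
o=manip.observe(); print(o["ee_pos"],o["q"],totool([.62,-.0892,.3]))
print(proj(c,[.62,-.0892,.236]))
```

```text
[ 0.61879404 -0.08948469  0.29548017] [-2.51267232e-01  3.84121518e-01  6.63904991e-01  1.85494993e+00
  8.25034389e-04  7.09852584e-02] [-0.1   0.07 -0.45]
[281.2 220.6]
```

View pics/w7.png

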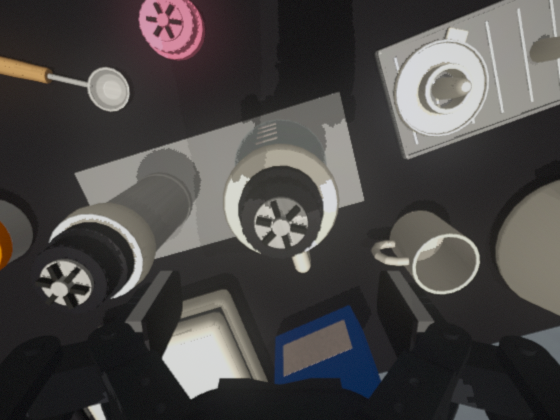

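Run:
```python
from h import *
import pickle
c=pickle.load(open("w7.pkl","rb")); d=pickle.load(open("c0.pkl","rb"))
for m in(0,.004,.008):
  print(m,atz(c,281,227,.234+m),atz(c,281.5,201.5,.182+m),atz(d["top"],443*.7,257*.7,.234+m),atz(d["side"],350*.7,244*.7,.234+m))
```

```text
0 [ 0.62514866 -0.091056    0.234     ] [ 0.62215819 -0.08941179  0.182     ] [ 0.62029667 -0.09239397  0.234     ] [ 0.6209956  -0.08797688  0.234     ]
0.004 [ 0.62371731 -0.09059214  0.238     ] [ 0.62104066 -0.08905944  0.186     ] [ 0.61939508 -0.09216136  0.238     ] [ 0.61988994 -0.08422917  0.238     ]
0.008 [ 0.62228596 -0.09012828  0.242     ] [ 0.61992314 -0.08870709  0.19      ] [ 0.6184935  -0.09192875  0.242     ] [ 0.61878428 -0.08048145  0.242     ]
```

Star centre is at (281,227), putting the cap at about (0.621, -0.090). Going down.

>>> arm_command(
  moves=[
    [8.5,[-0.2,0,2],0],
    [8.5,[-0.2,0,4],0],
    [8.5,[-0.2,0,6],0],
    [8.5,[-0.2,0,8],0],
    [8.5,[-0.2,0,9.5],0],
    [8.5,[-0.2,0,10.4],0],
    [8.5,[-0.2,0,11],0],
    [8.5,[-0.2,0,11.2],0],
  ],
)

```text
clock: 12.65
ee_pos: [0.6208, -0.0885, 0.1847]
tcp_rot: [[-0.95, 0.314, -0.002], [0.314, 0.95, 0.001], [0.002, 0.0, -1.0]]
force: [-0.1, -0.5, 0.1]
gripper_width: 0.0852
grip_force: 0.0
```

>>> arm_command(
  moves=[
    [5,[0,0,0],0],
    [5,[0,0,0],0],
    [5,[0,0,0],0],
    [5,[0,0,0],0],
    [5,[0,0,0],0],
    [5,[0,0,0],0],
    [5,[0,0,0],0],
    [5,[0,0,0],0],
  ],
  newtons=80,
)

```text
clock: 13.32
ee_pos: [0.6225, -0.0904, 0.1881]
tcp_rot: [[-0.949, 0.315, 0.004], [0.315, 0.949, -0.001], [-0.004, 0.0, -1.0]]
force: [-0.9, -0.1, 5.6]
gripper_width: 0.0547
grip_force: 85.4
```

Run:
```python
from h import *
o=manip.observe(); print(o["ee_pos"],o["force"],o["moment"],o["gripper_width"],o["grip_force"],o["q"][5])
```

```text
[ 0.62249311 -0.09042346  0.18809194] [-0.93960027 -0.13361252  5.63647851] [-0.12025746  0.11412325 -0.00656716] 0.054730802118998625 85.42961597442627 0.07021264712470848
```

>>> arm_command(
  moves=[
    [5,[0,0,0],-1],
    [5,[0,0,0],-2],
    [5,[0,0,0],-3],
    [5,[0,0,0],-4],
    [5,[0,0,0],-5],
    [5,[0,0,0],-6],
    [5,[0,0,0],-7],
    [5,[0,0,0],-8],
  ],
)

```text
clock: 13.98
ee_pos: [0.6217, -0.0913, 0.1881]
tcp_rot: [[-0.981, 0.193, 0.003], [0.193, 0.981, -0.001], [-0.003, -0.0, -1.0]]
force: [-1.6, 0.1, 5.3]
gripper_width: 0.055
grip_force: 85.4
```

Run:
```python
from h import *
o=manip.observe(); print(o["ee_pos"],o["tcp_rot"][:2,:2],o["force"],o["moment"],o["gripper_width"],o["grip_force"],o["q"][5],o["effort"][5])
```

```text
[ 0.62168262 -0.09131584  0.18811919] [[-0.98122669  0.19284114]
 [ 0.19283968  0.98122994]] [-1.62401658  0.0608594   5.25990332] [ 0.00733241  0.33682784 -3.91205785] 0.05502784278847468 85.37216305732727 -0.05837685515056634 -3.790823668241501
```

>>> arm_command(
  moves=[
    [5,[0,0,0],2],
    [5,[0,0,0],4],
    [5,[0,0,0],6],
    [5,[0,0,0],8],
    [5,[0,0,0],10],
    [5,[0,0,0],12],
    [5,[0,0,0],14],
    [5,[0,0,0],15],
  ],
  newtons=110,
)

```text
clock: 14.65
ee_pos: [0.6231, -0.0909, 0.1884]
tcp_rot: [[-0.903, 0.43, 0.005], [0.43, 0.903, -0.002], [-0.006, 0.0, -1.0]]
force: [1.3, -1.3, 7.1]
gripper_width: 0.054
grip_force: 117.0
```

Run:
```python
from h import *
o=manip.observe(); print(o["ee_pos"],o["tcp_rot"][:2,:2],o["force"],o["moment"],o["gripper_width"],o["grip_force"],o["q"][5],o["effort"][5])
```

```text
[ 0.62312035 -0.09087779  0.18837769] [[-0.90285685  0.4299085 ]
 [ 0.42990376  0.90287236]] [ 1.30887439 -1.29212069  7.09349375] [-0.35219933 -0.15153723  0.09077459] 0.054031648944839986 116.96323156356812 0.1934931721280492 0.046885216142982244
```

Clockwise from above turns free (0.09 N m), while the other way it stopped at 3.9 N m, so it's a left-hand thread. Turning on.

>>> arm_command(
  moves=[
    [5,[0,0,0],5],
    [5,[0,0,0],11],
    [5,[0,0,0],17],
    [5,[0,0,0],23],
    [5,[0,0,0],29],
    [5,[0,0,0],35],
    [5,[0,0,0],41],
    [5,[0,0,0],47],
  ],
)

```text
clock: 15.32
ee_pos: [0.623, -0.0903, 0.1885]
tcp_rot: [[-0.298, 0.954, 0.005], [0.954, 0.298, -0.001], [-0.002, 0.005, -1.0]]
force: [0.7, 1.2, 7.6]
gripper_width: 0.0539
grip_force: 117.0
```

Run:
```python
from h import *
o=manip.observe(); print(o["ee_pos"],o["tcp_rot"][:2,:2],o["force"],o["moment"],o["gripper_width"],o["q"][5])
```

```text
[ 0.62304692 -0.09032428  0.18852813] [[-0.29824962  0.95447324]
 [ 0.95448476  0.2982583 ]] [0.69259505 1.20330468 7.63076789] [0.06223815 0.02168683 0.16534146] 0.053902865768904594 1.017269298049717
```

>>> arm_command(
  moves=[
    [5,[0,0,0],6],
    [5,[0,0,0],12],
    [5,[0,0,0],18],
    [5,[0,0,0],24],
    [5,[0,0,0],30],
    [5,[0,0,0],36],
    [5,[0,0,0],42],
    [5,[0,0,0],46],
  ],
)

```text
clock: 15.98
ee_pos: [0.6259, -0.0896, 0.1888]
tcp_rot: [[0.475, 0.88, 0.011], [0.88, -0.475, 0.0], [0.006, 0.01, -1.0]]
force: [6.5, 1.0, 4.1]
gripper_width: 0.0538
grip_force: 116.7
```

Run:
```python
from h import *
o=manip.observe(); print(o["ee_pos"],o["tcp_rot"][:2,:2],o["force"],o["moment"],o["gripper_width"],o["q"][5])
```

```text
[ 0.62591298 -0.08961901  0.18878487] [[ 0.47491826  0.87995674]
 [ 0.88001232 -0.47495082]] [6.475552   1.0077211  4.08823102] [ 0.1949115  -1.45661005  2.31063358] 0.05376772563783845 1.8159000063600812
```

>>> arm_command(
  moves=[
    [5,[0,0,0],-2],
    [5,[0,0,0],-4],
    [5,[0,0,0],-6],
    [5,[0,0,-0.2],-6],
    [5,[0,0,-0.4],-6],
    [5,[0,0,-0.7],-6],
    [5,[0,0,-1],-6],
    [5,[0,0,-1.2],-6],
  ],
)

```text
clock: 16.65
ee_pos: [0.6243, -0.0894, 0.1966]
tcp_rot: [[0.38, 0.925, 0.005], [0.925, -0.38, 0.002], [0.004, 0.003, -1.0]]
force: [6.9, 0.6, -6.0]
gripper_width: 0.0537
grip_force: 116.4
```

Run:
```python
from h import *
o=manip.observe(); print(o["ee_pos"],o["tcp_rot"],o["force"],o["moment"],o["gripper_width"],o["q"][5])
```

```text
[ 0.62433108 -0.08937426  0.19655334] [[ 0.38044158  0.92479379  0.00454313]
 [ 0.92479771 -0.38045345  0.00208764]
 [ 0.00365909  0.00340726 -0.9999875 ]] [ 6.94904865  0.57163857 -6.01982282] [ 0.19276628 -1.6638025   0.04200084] 0.053691070012830744 1.7109404933396999
```

It has risen 8 mm, past the catch. I'll relieve the 7 N side push by shifting toward +x, and keep lifting straight up.

>>> arm_command(
  moves=[
    [5,[0.1,0.2,0],0],
    [5,[0.1,0.3,0],0],
    [5,[0.1,0.3,-0.2],0],
    [5,[0.1,0.3,-0.5],0],
    [5,[0.1,0.3,-0.8],0],
    [5,[0.1,0.3,-1.1],0],
    [5,[0.1,0.3,-1.4],0],
    [5,[0.1,0.3,-1.6],0],
  ],
)

```text
clock: 17.32
ee_pos: [0.6245, -0.0906, 0.2147]
tcp_rot: [[0.381, 0.925, 0.0], [0.925, -0.381, -0.001], [-0.0, 0.001, -1.0]]
force: [0.9, 0.5, -0.7]
gripper_width: 0.0539
grip_force: 116.6
```

Run:
```python
from h import *
import cv2
o=manip.observe(); print(o["ee_pos"],o["tcp_rot"],o["force"],o["moment"],o["gripper_width"],o["q"][5])
c=manip.capture("side"); a,b=proj(c,[.622,-.09,.22]).astype(int)
f=lambda im,x,y:cv2.resize(im["frame"][y-45:y+45,x-60:x+60],(800,600),interpolation=cv2.INTER_CUBIC)
cv2.imwrite("pics/s8.png",f(c,a,b)[:,:,::-1])
```

```text
[ 0.6245163  -0.09055936  0.21469807] [[ 3.81025162e-01  9.24564541e-01  4.85748598e-04]
 [ 9.24564613e-01 -3.81024905e-01 -5.45651353e-04]
 [-3.19407579e-04  6.57012859e-04 -9.99999733e-01]] [ 0.92168736  0.48576339 -0.67321378] [ 0.02927624 -0.03977408 -0.0389216 ] 0.05389428119766573 1.7117023931629816
```

View pics/s8.png

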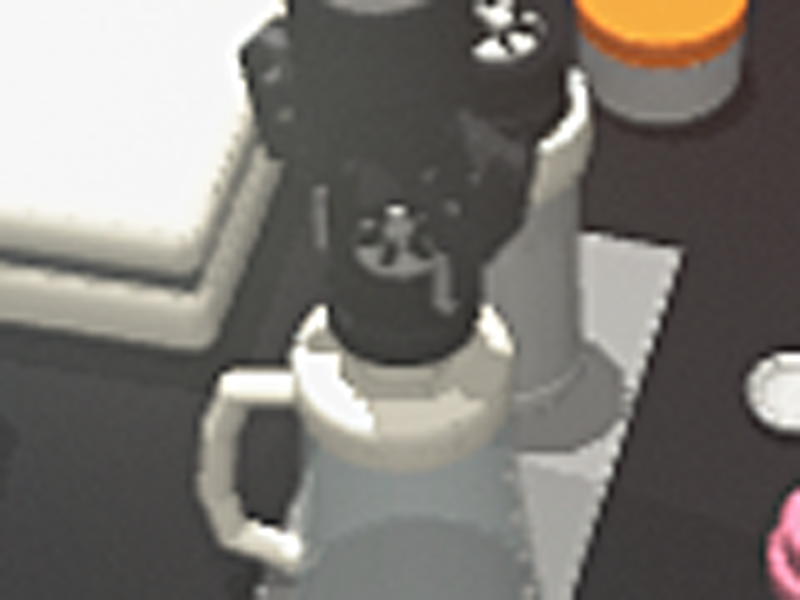

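The picture shows the cap off the foot, held upright at about (400,290), with side forces gone. Lifting the remaining 7.4 cm.

>>> arm_command(
  moves=[
    [5,[0,0,-0.5],0],
    [5,[0,0,-1.5],0],
    [5,[0,0,-2.5],0],
    [5,[0,0,-3.5],0],
    [5,[0,0,-4.7],0],
    [5,[0,0,-5.9],0],
    [5,[0,0,-6.9],0],
    [5,[0,0,-7.4],0],
  ],
)

```text
clock: 18.03
ee_pos: [0.6249, -0.0904, 0.2899]
tcp_rot: [[0.381, 0.925, 0.002], [0.925, -0.381, -0.001], [0.0, 0.003, -1.0]]
force: [-0.4, -0.0, -1.5]
gripper_width: 0.0541
grip_force: 116.6
```

>>> arm_command(
  moves=[
    [5,[0,0,0],0],
    [5,[0,0,0],0],
    [5,[0,0,0],0],
    [5,[0,0,0],0],
    [5,[0,0,0],0],
    [5,[0,0,0],0],
    [5,[0,0,0],0],
    [5,[0,0,0],0],
  ],
)

```text
clock: 18.7
ee_pos: [0.6245, -0.0902, 0.2876]
tcp_rot: [[0.381, 0.925, -0.0], [0.925, -0.381, 0.0], [-0.0, -0.0, -1.0]]
force: [0.7, 0.7, -2.2]
gripper_width: 0.0539
grip_force: 116.6
```

Run:
```python
from h import *
import cv2
o=manip.observe(); print(o["ee_pos"],o["tcp_rot"],o["force"],o["moment"],o["gripper_width"],o["grip_force"])
c=manip.capture("side")
cv2.imwrite("pics/s9.png",cv2.resize(c["frame"][120:330,140:420],(800,600),interpolation=cv2.INTER_CUBIC)[:,:,::-1])
```

```text
[ 0.62450928 -0.09023304  0.28762185] [[ 3.80775131e-01  9.24667604e-01 -3.48427725e-04]
 [ 9.24667669e-01 -3.80775123e-01  9.20417835e-05]
 [-4.75645544e-05 -3.57227074e-04 -9.99999935e-01]] [ 0.6977092   0.72109742 -2.17155546] [ 0.01821716 -0.03371405  0.00110993] 0.05386636964873543 116.6132140159607
```

View pics/s9.png

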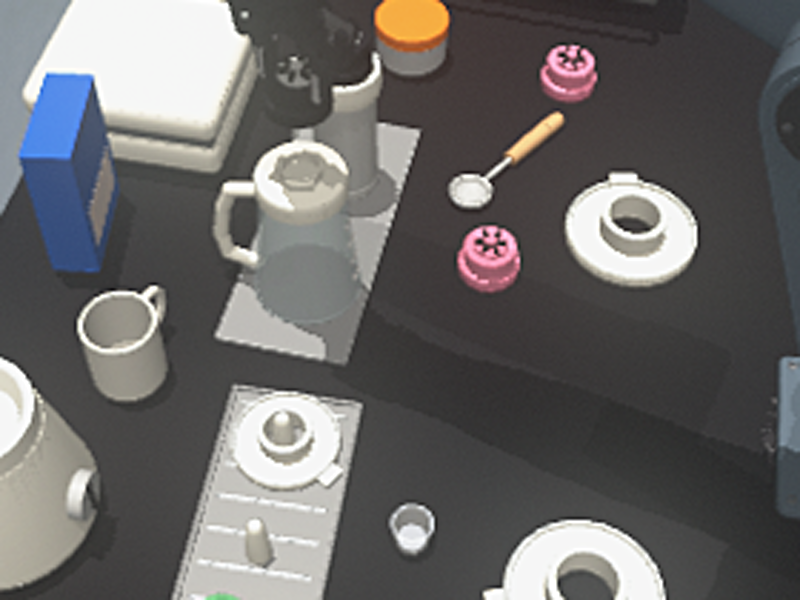

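The lid is on peg 1 at (285,437), and the cap hangs at (297,85) well above the open neck at (300,170). Everything else is in place, so I'm handing in.

```bash
python3 -c "
from workcell import manip
print(manip.close_job())"
```

```text
the job is handed in; nothing more can be done
None
```

The job is handed in: the smallest lid lies flat on the rack over the -y end peg. The blade cap had a left-hand thread (it loosens clockwise from above) and is held upright about 10 cm above the glass jar, ready for you to take.

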